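Cock and trip the studio's spring striker to mark a carved base

TASK

Use the spring striker on the bench to mark the pine blank: push its sprung arm back by the yellow post until the sear catches and holds it by itself, let go of it, then press the red trigger pad so that the arm flies free and drives the brass punch home in one blow. Never push on the punch yourself, and leave the jar, cup, brush and painted rooster where they stand.

Things in the scene. Friction and masses are not known exactly. Their poses are not given: they have to be found in the camera images.
- striker_base: Spring striker, screwed to the bench: grey base plate 300 x 420 x 12 mm carrying all its parts. Origin on the bench surface at z = 0; the base reaches from x -185 to +115 and y -180 to +240 mm in its own frame. Its frame may be turned (yaw) on the bench. A green punch guide (top 105 mm above the bench), a pine blank and a green back stop stand on its +y side.
- pivot (a point): Axis of the sprung arm (vertical), at the height of the arm bar, 82 mm above the bench; 70 mm along +x from the base's origin. A steel hub of 52 mm diameter, its brass cap 116 mm above the bench.
- striker_arm (a joint): Angle of the sprung arm about its vertical pivot, rad; grows as it is pushed back, counter-clockwise from above. 0 = struck home; at the start it rests on the proud punch near 0.075. At q it points along (-cos(q-0.62), -sin(q-0.62)) in the base's frame. The sear snaps in near 1.15 and holds it there; let go sooner, it springs back. Hard stop at 1.30, so push to about 1.2.
- post_top (a point): Centre of the top of the yellow cocking post on the arm: upright, round, 18 mm in diameter, 90 to 150 mm above the bench, 115 mm from the pivot. Push it sideways round the pivot from the punch side (about 2.5 N at first, 10 N when cocked, up to 20 N over the sear's ramp at 0.9 to 1.1 rad), or grip it from above.
- trigger (a joint): Travel of the red trigger pad and the sear tooth fixed to it, m: 0 = up (at rest), grows as it is pressed down, stop at 0.016. The sear lets the arm go at about 0.006 to 0.009. Needs about 3 N to start and at most 6 N to reach the stop; it springs up again when let go.
- pad_top (a point): Centre of the top of the red trigger pad, a block whose top is 70 mm above the bench when up: 60 mm (away from the pivot) x 50 mm, 245 mm from the pivot in line with the cocked arm; its inner edge is 215 mm from the pivot, 35 mm outside the arm's sweep. Press it straight down with the gripper clear of the hammer head.
- punch (a joint): How far the brass marking punch has been driven, m: 0 = 12 mm proud, 0.012 = home. It slides stiffly (about 20 N) towards the blank and stays where it is.
- punch_head (a point): Centre of the face of the brass punch that the hammer head strikes: a disc of 28 mm diameter, 82 mm above the bench, in front of the green guide.
- paint_jar: Bystander: paint jar with blue label, 64 mm diameter, 75 mm tall, origin under its centre.
- water_cup: Bystander: white cup, 76 mm diameter, 95 mm tall, origin under its centre.
- rooster: Bystander: painted wooden rooster on a round foot of 80 mm, about 171 mm tall and 150 mm long, origin under its foot.
- brush: Bystander: paint brush 180 mm long lying on the bench, origin under its middle.
- hammer_head (a point): Centre of the top of the dark steel hammer head on the arm's end: 40 x 36 x 40 mm, 62 to 102 mm above the bench, centred 160 mm from the pivot (reaching to 180 mm). The steel arm bar behind it is 24 mm wide, 74 to 90 mm above the bench.

How it is judged:
By the outcome, as a careful person would: the job done as asked, in the order asked, and still so for the second after the job is handed in, with the robot touching nothing.
It also fails if it takes over 48 s, if anything falls off the work surface, if the arm or the gripper's body presses on something with over 40 N, if the wrist force passes 120 N, or if a joint passes its speed limit or range.

ROBOT

A 7-joint arm with a two-finger parallel gripper is mounted at the origin on the work surface. World frame = base frame: x ahead of the robot, y to its left, z up, the work surface at z = 0. Lengths are in m, angles in degrees, forces in N, time in s.
With the tool pointing down it reaches from about 0.425 to 0.875 m from the base axis. Payload 4.7 kg.
Tool frame: the origin (TCP) lies at the very end of the fingers, on their centre line; the grasp point (between the pads) lies 19 mm behind it; z points along the fingers, y is the line along which they close (so a half turn about z gives the same grasp; the last joint's range is limited). The gripper opens to 87 mm and grips with 3 to 60 N. Pads are 19 mm wide; open, the fingers measure 117 mm over their backs; the gripper's body (75 mm by 190 mm) begins 51 mm behind the grasp point.
Start: joints at [64.979, 18.392, -4.016, 83.108, 1.295, 78.541, -3.26], TCP at [0.283, -0.585, 0.223] pointing down, gripper open.
Joint ranges: [-163.93, 163.93], [-17.29, 119.83], [-79.2, 71.16], [3.27, 140.29], [-89.18, 269.18], [5.43, 117.66], [-154.24, 154.24]. Speed limits (degrees/s): [147.25, 147.25, 180, 180, 180, 180, 180].

INTERFACE

Orientations are given as [roll, pitch, yaw] about the fixed x, y, z axes, in that order (R = Rz(yaw) Ry(pitch) Rx(roll)).
In Python, from cell import get_obs, eyes, env gives the robot as it stands.
- The arm moves only by the tool servo_tool, never from a script. Its argument "series" is a list that holds one entry, the list of rows, each a list of 7 numbers: the shift along the tool's x, y, z in units of 300 mm (1.0 is 300 mm), then the turn, a rotation vector about the tool's x, y, z in units of pi rad (1.0 is pi rad), then the opening, from 0 (shut) to 1 (fully open). In form: [[[tx, ty, tz, wx, wy, wz, gripper], ...]]. A call has 1 to 12 rows; each row is the pose to reach, as a shift and turn from the pose commanded when the call began, along the tool's axes at that moment, turning the shorter way round; what a row does not reach only later rows make up. A row lasts 1/12 s, in which the tool goes at most 41.7 mm and 7.16 degrees, less where a joint would pass 70% of its speed; a pose out of reach is approached as far as the arm can. A call with a number of a shift or a turn outside -1 to 1 is refused whole. A call with a gripper value outside its range is refused whole. The fingers move at their own pace and stop on an object; "grip_force" is the grip in N (left out, the last holds). Time passes only in rows, so rows that repeat a pose let the fingers close. It gives the time, the measured TCP pose, the force, the opening and the grip force at its end, in the units of the state.
- get_obs(): the state, without advancing time (a new reading comes with each control period).
- eyes.read_camera(name): name is "side" or "top" or "wrist"; returns a dict with "frame" (480x640x3 uint8, red, green, blue), "depth" (480x640 float32, m along the optical axis (not along the pixel's ray), 0 where there is no reading), "fx", "fy", "cx", "cy" (pixels), "distortion" ([k1, k2, p1, p2, k3] as OpenCV has them; the pictures are not rectified), "origin" and "rotation" of the camera in the world; the wrist camera has in their place "mount" (4x4, takes a point from camera to tool coordinates, whose origin is the TCP and whose axes are the flange's). Camera axes: x right, y down, z forward; pixel columns grow to the right and rows downward; lengths in m; the calibration is good to about 2 mm. A picture is of the moment at which its call begins: read the wrist's pose just before it.
- env.sign_off(): hands the job in; it is judged then, once.
The state is a dict: "time_s": time; "qpos": joint angles; "joint_velocities": joint speeds; "effort": joint torques, N m; "tool_pos": TCP position; "tool_rot": TCP orientation; "force": force on the tool from outside, world axes, zero at the start; "wrist_torque": the same for the moment, N m; "grip_width": finger opening in m; "grasp_force": force on a finger pad.
Only numpy, scipy, OpenCV 4.12 (cv2) and the standard library are available. Lean on these libraries where they do the work, as an engineer would, in place of code of your own. Each camera call takes 0.05 s, during which the arm holds its last target. There are 200 camera calls.

## Working session

There is one attempt and no reset: what is moved stays moved. The work goes in short steps, Python scripts to look and compute and a tool call to move; the robot and the scene stay as the last step left them, time stands still between calls to the robot, and variables do not carry over. Pictures are saved under pics/ and viewed, at most 10 in all, crops included, and the job is handed in when it is done.

Besides the shell and the picture viewer there is one more tool, called after ">>>" as name(argument=value, ...), one argument or row to a line, values as JSON. servo_tool: Moves the arm, as the interface text tells. Shifts and turns lie within -1 to 1; 1 stands for 300 mm of shift or pi rad of turn. Its arguments: {"type":"object","properties":{"series":{"type":"array"},"grip_force":{"type":"number"}},"required":["series"]}

```bash
mkdir -p pics; ls; cat > h.py <<'E'
import numpy as np, cv2
from cell import get_obs, eyes, env
def cast(c,px,z):
    K=np.array([[c['fx'],0,c['cx']],[0,c['fy'],c['cy']],[0,0,1]])
    u=cv2.undistortPoints(np.array(px,float).reshape(-1,1,2),K,np.array(c['distortion'],float)).reshape(-1,2)
    d=np.c_[u,np.ones(len(u))]@np.array(c['rotation']).T
    o=np.array(c['origin']); return o+d*((z-o[2])/d[:,2:])
def depthmap(c):
    h,w=c['depth'].shape
    K=np.array([[c['fx'],0,c['cx']],[0,c['fy'],c['cy']],[0,0,1]])
    g=np.stack(np.meshgrid(np.arange(w),np.arange(h)),-1).reshape(-1,1,2).astype(float)
    u=cv2.undistortPoints(g,K,np.array(c['distortion'],float)).reshape(-1,2)
    d=np.c_[u,np.ones(len(u))]*c['depth'].reshape(-1,1)
    return (np.array(c['origin'])+d@np.array(c['rotation']).T).reshape(h,w,3)
E
python3 - <<'E'
from h import *
print(get_obs())
for n in ['top','side']:
    c=eyes.read_camera(n); np.save(n+'.npy',c,allow_pickle=True)
    cv2.imwrite(f'pics/{n}1.png',c['frame'][...,::-1]); print(n,c['origin'],c['rotation'],c['fx'])
E
```

```text
pics
{'time_s': 0.0, 'qpos': array([64.97993967, 18.43823307, -4.01329774, 83.1764707 ,  1.29448702,
       78.54149786, -3.26116627]), 'joint_velocities': array([ 0.01584629,  0.05907691,  0.0271255 , -0.00251602,  0.02425216,
       -0.18061145, -0.10593374]), 'effort': array([ 1.52195648e-04, -4.91282701e+01, -4.04270198e-01, -3.12522376e+01,
       -6.42093318e-02,  4.38585004e-02,  1.80619727e-04]), 'tool_pos': array([ 0.28287092, -0.58458678,  0.22145685]), 'tool_rot': array([-1.79889007e+02,  6.10440980e-03,  2.58264621e+01]), 'force': array([ 0.64730687, -1.05220894,  0.29540343]), 'wrist_torque': array([-0.02471397,  0.00211481, -0.02531981]), 'grasp_force': 0.0, 'grip_width': 0.08728108119990888}
top [ 3.30863934e-01 -1.02057715e-03  1.40076289e+00] [-1.70774605e+02  1.62627487e-02 -9.01817143e+01] 488.9863481174982
side [-0.01863394 -1.21846891  1.10863152] [-126.39638883   -0.46259883  -24.57922183] 621.4273779681852
```

```bash
sed -i "s/np.array(c\['rotation'\])/rot(c)/; 2a from scipy.spatial.transform import Rotation as Ro\ndef rot(c): return Ro.from_euler('xyz',c['rotation'],degrees=True).as_matrix()" h.py; cat h.py | head -12
```

```text
import numpy as np, cv2
from cell import get_obs, eyes, env
from scipy.spatial.transform import Rotation as Ro
def rot(c): return Ro.from_euler('xyz',c['rotation'],degrees=True).as_matrix()
def cast(c,px,z):
    K=np.array([[c['fx'],0,c['cx']],[0,c['fy'],c['cy']],[0,0,1]])
    u=cv2.undistortPoints(np.array(px,float).reshape(-1,1,2),K,np.array(c['distortion'],float)).reshape(-1,2)
    d=np.c_[u,np.ones(len(u))]@rot(c).T
    o=np.array(c['origin']); return o+d*((z-o[2])/d[:,2:])
def depthmap(c):
    h,w=c['depth'].shape
    K=np.array([[c['fx'],0,c['cx']],[0,c['fy'],c['cy']],[0,0,1]])
```

View pics/top1.png

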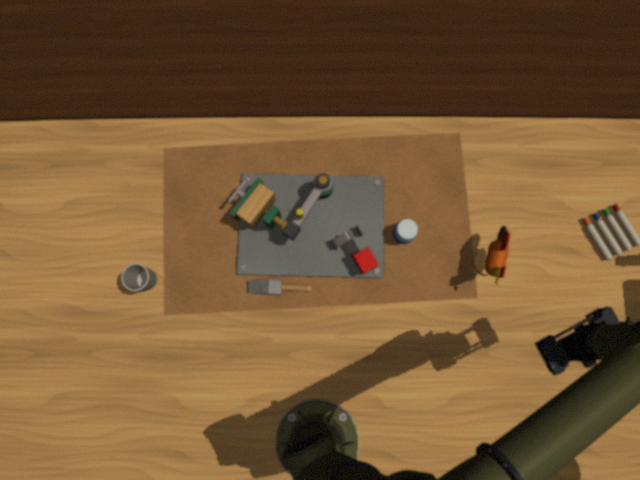

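View pics/side1.png

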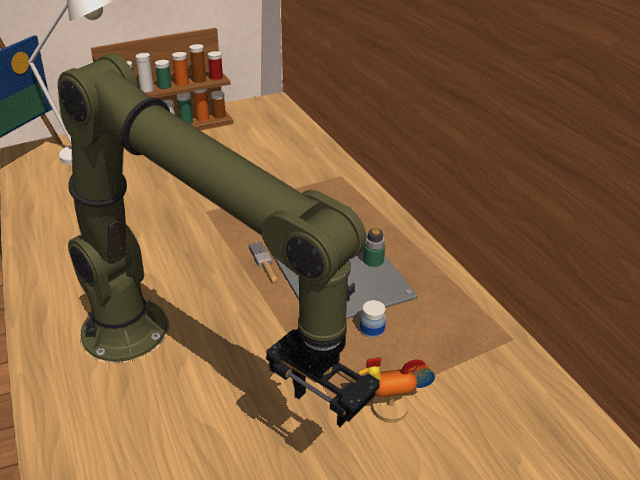

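```bash
cat > m.py <<'E'
from h import *
c=np.load('top.npy',allow_pickle=True).item()
hsv=cv2.cvtColor(c['frame'],cv2.COLOR_RGB2HSV); D=depthmap(c)
def blob(lo,hi,box):
    m=cv2.inRange(hsv,lo,hi); b=np.zeros_like(m); x0,x1,y0,y1=box; b[y0:y1,x0:x1]=m[y0:y1,x0:x1]
    n,l,s,ce=cv2.connectedComponentsWithStats(b); i=1+np.argmax(s[1:,4]); return ce[i],s[i],l==i
for nm,lo,hi,box,z in [('cap',(10,90,60),(30,255,255),(312,335,170,195),.116),('post',(22,140,120),(35,255,255),(285,312,200,222),.150),('red',(0,160,100),(8,255,255),(345,385,240,280),.070)]:
    ce,s,l=blob(lo,hi,box); print(nm,ce,s,cast(c,[ce],z)[0].round(4),np.median(D[l],0).round(4))
    if nm=='red':
        r=cv2.minAreaRect(cv2.findContours(l.astype('u1'),0,2)[0][0]); print(r, cast(c,cv2.boxPoints(r),.07).round(4))
# base plate plane: points z 6..20mm within region
Z=D[...,2]; m=((Z>.006)&(Z<.018)&(hsv[...,1]<60)).astype('u1'); m[:, :200]=0;m[:,420:]=0;m[:150]=0;m[300:]=0
m=cv2.morphologyEx(m,cv2.MORPH_OPEN,np.ones((3,3)))
p=cv2.findContours(m,0,2)[0]; p=max(p,key=cv2.contourArea); P=cast(c,p.reshape(-1,2),.012)[:,:2]
r=cv2.minAreaRect((P*1000).astype('f4')); print('base',r,cv2.boxPoints(r).round(1))
for nm,px in [('jar',(405,231)),('cup',(136,279)),('roost',(497,252)),('hammer',(291,230)),('brush',(280,288))]:
    print(nm,D[px[1],px[0]].round(3))
E
python3 m.py
```

```text
cap [322.86567164 175.04975124] [312 170  23  15 201] [ 0.7212 -0.0181  0.116 ] [ 0.7316 -0.0184  0.0894]
post [299.         211.53333333] [296 209   7   6  30] [0.612  0.0454 0.15  ] [0.6124 0.0454 0.1489]
red [365.24797844 259.80592992] [353 248  25  25 371] [ 0.4941 -0.1336  0.07  ] [ 0.494  -0.1332  0.069 ]
((365.2876892089844, 259.617919921875), (21.562545776367188, 17.580272674560547), 60.945396423339844) [[ 0.509  -0.0985  0.07  ]
 [ 0.5325 -0.1412  0.07  ]
 [ 0.4802 -0.1689  0.07  ]
 [ 0.457  -0.1264  0.07  ]]
base ((604.548095703125, 17.145706176757812), (414.3232727050781, 294.3916931152344), 88.55743408203125) [[ 452.2 -186.2]
 [ 746.5 -193.7]
 [ 756.9  220.5]
 [ 462.6  227.9]]
jar [ 0.574 -0.245  0.071]
cup [0.447 0.518 0.012]
roost [ 0.509 -0.486  0.108]
hammer [0.573 0.069 0.098]
brush [0.421 0.104 0.015]
```

```bash
cat >> h.py <<'E'
# geometry from m.py
yaw0=np.radians(-1.44); R2=np.array([[np.cos(yaw0),-np.sin(yaw0)],[np.sin(yaw0),np.cos(yaw0)]])
piv=np.array([.7088,-.0158])
def arm(q,r): return piv+R2@(-r*np.array([np.cos(q-.62),np.sin(q-.62)]))
def yawq(q): return np.degrees(q-.62+yaw0)   # tool y along the tangent
def rows(cur,tgts):
    """cur/tgts: (x,y,z,yaw deg), tool straight down -> row numbers"""
    R=Ro.from_euler('xyz',[180,0,cur[3]],degrees=True)
    for t in tgts:
        d=R.inv().apply(np.array(t[:3])-np.array(cur[:3]))/.3
        w=(R.inv()*Ro.from_euler('xyz',[180,0,t[3]],degrees=True)).as_rotvec()/np.pi
        print(np.r_[d,w].round(4).tolist(), 'ok' if abs(d).max()<1 else 'TOO FAR')
E
python3 - <<'E'
from h import *
c=np.load('top.npy',allow_pickle=True).item(); D=depthmap(c)
b=D[170:235,215:285]; print('max z near guide',np.sort(b[...,2].ravel())[-5:])
for z in (.095,.11,.13):
  s=b[b[...,2]>z]; print(z,len(s), s.min(0) if len(s) else '', s.max(0) if len(s) else '')
p=arm(.075,.115); y=yawq(.075); print('post',p,y, 'pad',arm(1.15,.245),'hammer',arm(.075,.160))
cur=(.283,-.585,.223,25.83); mid=(.4475,-.27,.223,-2); t2=(*p,.21,y)
rows(cur,[mid]); rows(mid,[t2]); rows(t2,[(*p,.118,y)])
E
```

```text
max z near guide [1.40076289 1.40076289 1.40076289 1.40076289 1.40076289]
0.095 633 [ 0.33086393 -0.00102058  0.09501402] [0.70175121 0.21695232 1.40076289]
0.11 15 [ 0.33086393 -0.00102058  0.11126359] [0.64174094 0.13588745 1.40076289]
0.13 11 [ 3.30863934e-01 -1.02057715e-03  1.40076289e+00] [ 3.30863934e-01 -1.02057715e-03  1.40076289e+00]
post [0.61198963 0.04627054] -32.666199834629865 pad [ 0.49436652 -0.13430436] hammer [0.57410731 0.07055901]
[0.951, -0.7062, -0.0, 0.0, -0.0, 0.1546] ok
[0.5112, -1.0727, 0.0433, 0.0, -0.0, 0.1704] TOO FAR
[0.0, -0.0, 0.3067, 0.0, 0.0, 0.0] ok
```

>>> servo_tool(
  series=[
    [[0.951,-0.706,0,0,0,0,0.6],[0.951,-0.706,0,0,0,0,0.6],[0.951,-0.706,0,0,0,0,0.6],[0.951,-0.706,0,0,0,0,0.6],[0.951,-0.706,0,0,0,0,0.6],[0.951,-0.706,0,0,0,0,0.6],[0.951,-0.706,0,0,0,0,0.6],[0.951,-0.706,0,0,0,0,0.6],[0.951,-0.706,0,0,0,0,0.6],[0.951,-0.706,0,0,0,0,0.6],[0.951,-0.706,0,0,0,0,0.6],[0.951,-0.706,0,0,0,0,0.6]],
  ],
  grip_force=20,
)

```text
time_s: 1.1
tool_pos: [0.4469, -0.2712, 0.2222]
tool_rot: [180.0, 0.1, 25.8]
force: [-0.3, -0.0, 0.0]
grip_width: 0.0519
grasp_force: 0.0
```

```bash
python3 - <<'E'
from h import *
p=arm(.075,.115); y=yawq(.075)
o=get_obs(); print(o['time_s'],o['tool_pos'],o['tool_rot'],o['qpos'])
rows((.4475,-.27,.223,25.83),[(*p,.21,y)])
E
```

```text
1.1 [ 0.44691035 -0.27120885  0.22224341] [1.79992121e+02 6.44106889e-02 2.57653874e+01] [ 45.52310696   3.75146116 -17.93099515 100.55079354   1.24815621
  75.914779   -36.91099224]
[0.9529, -0.71, 0.0433, -0.0, -0.0, 0.325] ok
```

>>> servo_tool(
  series=[
    [[0.953,-0.71,0.043,0,0,0.325,0.6],[0.953,-0.71,0.043,0,0,0.325,0.6],[0.953,-0.71,0.043,0,0,0.325,0.6],[0.953,-0.71,0.043,0,0,0.325,0.6],[0.953,-0.71,0.043,0,0,0.325,0.6],[0.953,-0.71,0.043,0,0,0.325,0.6],[0.953,-0.71,0.043,0,0,0.325,0.6],[0.953,-0.71,0.043,0,0,0.325,0.6],[0.953,-0.71,0.043,0,0,0.325,0.6],[0.953,-0.71,0.043,0,0,0.325,0.6],[0.953,-0.71,0.043,0,0,0.325,0.6],[0.953,-0.71,0.043,0,0,0.325,0.6]],
  ],
)

```text
time_s: 2.1
tool_pos: [0.6125, 0.0459, 0.2087]
tool_rot: [180.0, 0.1, -32.6]
force: [-0.4, -0.4, 0.3]
grip_width: 0.0522
grasp_force: 0.0
```

```bash
python3 - <<'E'
from h import *
o=get_obs(); print(o['time_s'],o['tool_pos'],o['tool_rot'],o['qpos'])
c=eyes.read_camera('wrist'); cv2.imwrite('pics/w1.png',c['frame'][...,::-1])
np.save('w1.npy',c,allow_pickle=True)
M=np.array(c['mount']); K=np.array([[c['fx'],0,c['cx']],[0,c['fy'],c['cy']],[0,0,1]])
hsv=cv2.cvtColor(c['frame'],cv2.COLOR_RGB2HSV); m=cv2.inRange(hsv,(22,140,100),(35,255,255))
n,l,s,ce=cv2.connectedComponentsWithStats(m)
Rt=Ro.from_euler('xyz',o['tool_rot'],degrees=True).as_matrix()
for i in range(1,n):
    if s[i,4]<100: continue
    mm=(l==i); dz=c['depth'][mm]; 
    ys,xs=np.nonzero(mm); u=cv2.undistortPoints(np.c_[xs,ys].astype(float).reshape(-1,1,2),K,np.array(c['distortion'],float)).reshape(-1,2)
    P=(np.c_[u,np.ones(len(u))]*dz[:,None])@M[:3,:3].T+M[:3,3]; W=P@Rt.T+o['tool_pos']
    t=W[W[:,2]>.145]; print(s[i],W[:,2].max(),len(t),(t[:,:2].min(0)+t[:,:2].max(0))/2,np.ptp(t[:,:2],axis=0) if len(t) else '')
E
```

```text
2.1 [0.61245663 0.04594394 0.20868303] [ 1.79954538e+02  7.30197054e-02 -3.26153839e+01] [  17.25063831   16.77849565  -29.27029256   88.75681227    8.32015356
   76.72858981 -135.51892135]
[313  47  26  30 392] 0.3708521778505113 2 [0.67358629 0.00563403] [0. 0.]
[309 215  27  45 964] 0.3708521778505113 581 [0.63930822 0.0284086 ] [0.06855614 0.04554914]
```

View pics/w1.png

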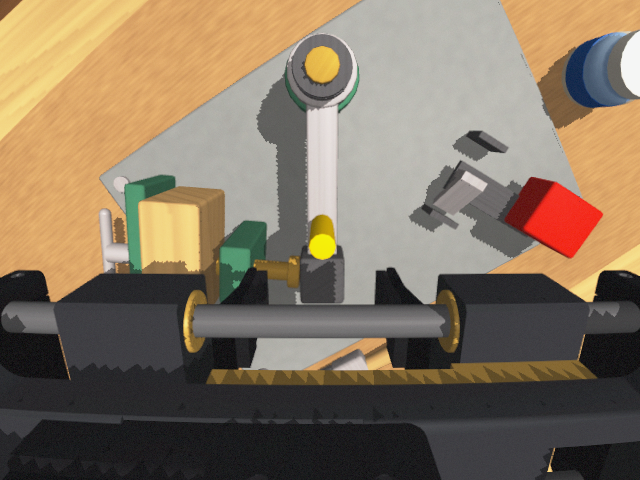

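>>> servo_tool(
  series=[
    [[0,0,0.1,0,0,0,0.6],[0,0,0.2,0,0,0,0.6],[0,0,0.307,0,0,0,0.6],[0,0,0.307,0,0,0,0.6],[0,0,0.307,0,0,0,0.1],[0,0,0.307,0,0,0,0.1],[0,0,0.307,0,0,0,0.1],[0,0,0.307,0,0,0,0.1],[0,0,0.307,0,0,0,0.1],[0,0,0.307,0,0,0,0.1]],
  ],
  grip_force=20,
)

```text
time_s: 2.98
tool_pos: [0.6128, 0.0462, 0.1187]
tool_rot: [-180.0, -0.1, -32.7]
force: [0.7, -0.2, -0.4]
grip_width: 0.0199
grasp_force: 0.0
```

```bash
python3 - <<'E'
from h import *
f=lambda q:(*arm(q,.115),.118,yawq(q))
qs=np.linspace(.075,.66,13)[1:]; rows(f(.075),[f(q) for q in qs])
print(); qs=np.linspace(.66,1.22,13)[1:]; rows(f(.66),[f(q) for q in qs])
E
```

```text
[0.0005, 0.0187, 0.0, -0.0, 0.0, -0.0155] ok
[0.0018, 0.0373, 0.0, -0.0, 0.0, -0.031] ok
[0.0041, 0.0559, 0.0, -0.0, 0.0, -0.0466] ok
[0.0073, 0.0743, 0.0, -0.0, 0.0, -0.0621] ok
[0.0113, 0.0925, 0.0, -0.0, 0.0, -0.0776] ok
[0.0163, 0.1105, 0.0, -0.0, 0.0, -0.0931] ok
[0.0221, 0.1283, 0.0, 0.0, 0.0, -0.1086] ok
[0.0288, 0.1457, 0.0, -0.0, 0.0, -0.1241] ok
[0.0363, 0.1628, 0.0, -0.0, 0.0, -0.1397] ok
[0.0447, 0.1796, 0.0, -0.0, 0.0, -0.1552] ok
[0.0538, 0.1959, 0.0, -0.0, 0.0, -0.1707] ok
[0.0637, 0.2117, 0.0, -0.0, 0.0, -0.1862] ok

[0.0004, 0.0179, 0.0, 0.0, 0.0, -0.0149] ok
[0.0017, 0.0357, 0.0, 0.0, 0.0, -0.0297] ok
[0.0038, 0.0535, 0.0, -0.0, 0.0, -0.0446] ok
[0.0067, 0.0711, 0.0, 0.0, 0.0, -0.0594] ok
[0.0104, 0.0886, 0.0, 0.0, 0.0, -0.0743] ok
[0.0149, 0.1059, 0.0, 0.0, 0.0, -0.0891] ok
[0.0203, 0.123, 0.0, 0.0, 0.0, -0.104] ok
[0.0264, 0.1398, 0.0, -0.0, 0.0, -0.1188] ok
[0.0333, 0.1563, 0.0, -0.0, 0.0, -0.1337] ok
[0.041, 0.1725, 0.0, 0.0, 0.0, -0.1485] ok
[0.0494, 0.1882, 0.0, 0.0, 0.0, -0.1634] ok
[0.0586, 0.2036, 0.0, -0.0, 0.0, -0.1783] ok
```

>>> servo_tool(
  series=[
    [[0,0,0,0,0,0,0.1],[0.002,0.037,0,0,0,-0.031,0.1],[0.004,0.056,0,0,0,-0.047,0.1],[0.007,0.074,0,0,0,-0.062,0.1],[0.011,0.092,0,0,0,-0.078,0.1],[0.016,0.11,0,0,0,-0.093,0.1],[0.022,0.128,0,0,0,-0.109,0.1],[0.029,0.146,0,0,0,-0.124,0.1],[0.036,0.163,0,0,0,-0.14,0.1],[0.045,0.18,0,0,0,-0.155,0.1],[0.054,0.196,0,0,0,-0.171,0.1],[0.064,0.212,0,0,0,-0.186,0.1]],
  ],
  grip_force=20,
)

```text
time_s: 3.98
tool_pos: [0.5941, -0.015, 0.1185]
tool_rot: [-179.8, -0.0, 1.0]
force: [-2.6, 4.5, 3.4]
grip_width: 0.0174
grasp_force: 20.0
```

>>> servo_tool(
  series=[
    [[0,0.018,0,0,0,-0.015,0.1],[0.002,0.036,0,0,0,-0.03,0.1],[0.004,0.054,0,0,0,-0.045,0.1],[0.007,0.071,0,0,0,-0.059,0.1],[0.01,0.089,0,0,0,-0.074,0.1],[0.015,0.106,0,0,0,-0.089,0.1],[0.02,0.123,0,0,0,-0.104,0.1],[0.026,0.14,0,0,0,-0.119,0.1],[0.033,0.156,0,0,0,-0.134,0.1],[0.041,0.172,0,0,0,-0.148,0.1],[0.049,0.188,0,0,0,-0.163,0.1],[0.059,0.204,0,0,0,-0.178,0.1]],
  ],
  grip_force=20,
)

```text
time_s: 4.98
tool_pos: [0.6085, -0.0729, 0.1183]
tool_rot: [-179.5, 0.3, 33.3]
force: [-13.1, 5.3, 11.7]
grip_width: 0.0176
grasp_force: 19.9
```

```bash
python3 - <<'E'
from h import *
f=lambda q,z=.118:(*arm(q,.115),z,yawq(q))
rows(f(1.22),[f(1.18),f(1.15),f(1.13),f(1.1)]); o=get_obs(); print(o['force'],o['tool_pos'])
p=o['tool_pos'][:2]-piv; b=R2.T@p; print('q',np.arctan2(-b[1],-b[0])+.62, np.hypot(*p))
E
```

```text
[0.0003, -0.0153, -0.0, 0.0, -0.0, 0.0127] ok
[0.0009, -0.0268, -0.0, 0.0, -0.0, 0.0223] ok
[0.0016, -0.0345, -0.0, 0.0, -0.0, 0.0286] ok
[0.0028, -0.0459, -0.0, 0.0, -0.0, 0.0382] ok
[-13.07547565   5.27576628  11.74562542] [ 0.60851065 -0.07286609  0.11828871]
q 1.162457071993936 0.1153884405451192
```

>>> servo_tool(
  series=[
    [[0,0,0,0,0,0,0.1],[0,0,0,0,0,0,0.1],[0,0,0,0,0,0,0.1]],
  ],
  grip_force=20,
)

```text
time_s: 5.23
tool_pos: [0.6093, -0.0743, 0.1183]
tool_rot: [-179.6, 0.2, 33.0]
force: [-11.4, 6.6, 10.9]
grip_width: 0.0172
grasp_force: 20.0
```

>>> servo_tool(
  series=[
    [[0,-0.008,0,0,0,0.006,0.1],[0,-0.015,0,0,0,0.013,0.1],[0.001,-0.021,0,0,0,0.018,0.1],[0.001,-0.027,0,0,0,0.022,0.1],[0.001,-0.027,0,0,0,0.022,0.1],[0.001,-0.027,0,0,0,0.022,0.1]],
  ],
  grip_force=20,
)

```text
time_s: 5.73
tool_pos: [0.6094, -0.0732, 0.1182]
tool_rot: [179.9, -0.1, 28.8]
force: [0.5, -4.3, 4.0]
grip_width: 0.0172
grasp_force: 20.0
```

```bash
python3 - <<'E'
from h import *
o=get_obs(); print(o['force'],o['tool_pos'])
p=o['tool_pos'][:2]-piv; b=R2.T@p; print('q',np.arctan2(-b[1],-b[0])+.62, np.hypot(*p))
E
```

```text
[ 0.51318432 -4.26679568  4.04339648] [ 0.60942543 -0.07320073  0.11820342]
q 1.1689337260425758 0.11476127354401532
```

>>> servo_tool(
  series=[
    [[0,0.01,0,0,0,0,0.35],[0,0.01,0,0,0,0,0.5],[0,0.01,0,0,0,0,0.5],[0,0.01,0,0,0,0,0.5],[0,0.01,0,0,0,0,0.5]],
  ],
)

```text
time_s: 6.15
tool_pos: [0.6095, -0.0737, 0.117]
tool_rot: [-179.9, 0.0, 28.9]
force: [0.1, -0.2, -0.3]
grip_width: 0.0405
grasp_force: 0.0
```

```bash
python3 - <<'E'
from h import *
rows((*arm(1.15,.115),.118,yawq(1.15)),[(*arm(1.15,.115),.21,yawq(1.15)),(*arm(1.15,.252),.21,yawq(1.15)),(*arm(1.15,.252),.09,yawq(1.15))])
E
```

```text
[0.0, 0.0, -0.3067, 0.0, 0.0, 0.0] ok
[-0.4567, 0.0, -0.3067, 0.0, 0.0, 0.0] ok
[-0.4567, 0.0, 0.0933, 0.0, 0.0, 0.0] ok
```

Released with no force, so the sear holds. I'll lift, shift outward along the arm line, close, and look.

>>> servo_tool(
  series=[
    [[0,0,-0.1,0,0,0,0.5],[0,0,-0.2,0,0,0,0.5],[0,0,-0.307,0,0,0,0.5],[0,0,-0.307,0,0,0,0.5],[-0.1,0,-0.307,0,0,0,0],[-0.22,0,-0.307,0,0,0,0],[-0.34,0,-0.307,0,0,0,0],[-0.457,0,-0.307,0,0,0,0],[-0.457,0,-0.307,0,0,0,0],[-0.457,0,-0.307,0,0,0,0],[-0.457,0,-0.307,0,0,0,0],[-0.457,0,-0.307,0,0,0,0]],
  ],
)

```text
time_s: 7.15
tool_pos: [0.4909, -0.1394, 0.2098]
tool_rot: [-180.0, -0.1, 29.0]
force: [0.1, 1.0, 0.9]
grip_width: 0.0024
grasp_force: 0.0
```

```bash
python3 - <<'E'
from h import *
o=get_obs(); print(o['time_s'],o['tool_pos'],o['tool_rot'],o['grip_width']); print(arm(1.15,.252))
for n in ['wrist','top']:
    c=eyes.read_camera(n); cv2.imwrite(f'pics/{n}2.png',c['frame'][...,::-1])
np.save('top2.npy',c,allow_pickle=True)
E
```

```text
7.15 [ 0.49091457 -0.13943348  0.20976294] [-1.79993741e+02 -6.01630474e-02  2.90006252e+01] 0.00241181569500095
[ 0.48823985 -0.1376902 ]
```

View pics/wrist2.png

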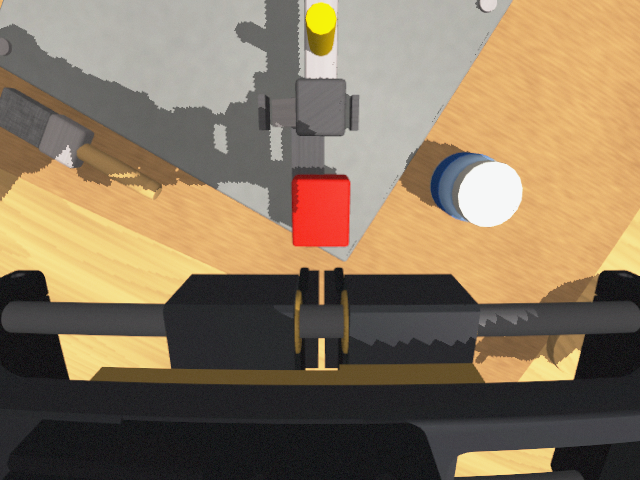

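```bash
python3 - <<'E'
from h import *
c=np.load('w1.npy',allow_pickle=True).item(); print(np.array(c['mount']).round(3))
E
```

```text
[[-0.    -0.964 -0.267  0.073]
 [ 1.    -0.001  0.001  0.001]
 [-0.001 -0.267  0.964 -0.162]
 [ 0.     0.     0.     1.   ]]
```

>>> servo_tool(
  series=[
    [[0,0,0.12,0,0,0,0],[0,0,0.24,0,0,0,0],[0,0,0.36,0,0,0,0],[0,0,0.41,0,0,0,0],[0,0,0.44,0,0,0,0],[0,0,0.46,0,0,0,0],[0,0,0.475,0,0,0,0],[0,0,0.49,0,0,0,0],[0,0,0.505,0,0,0,0],[0,0,0.513,0,0,0,0],[0,0,0.513,0,0,0,0],[0,0,0.513,0,0,0,0]],
  ],
)

```text
time_s: 8.25
tool_pos: [0.4911, -0.1404, 0.0568]
tool_rot: [179.9, -0.1, 28.9]
force: [-0.3, 2.1, 4.8]
grip_width: 0.0005
grasp_force: 2.4
```

```bash
python3 - <<'E'
from h import *
print(get_obs()['force'])
c=eyes.read_camera('wrist'); cv2.imwrite('pics/wrist3.png',c['frame'][...,::-1])
E
```

```text
[-0.26757737  2.14332523  4.82797563]
```

View pics/wrist3.png

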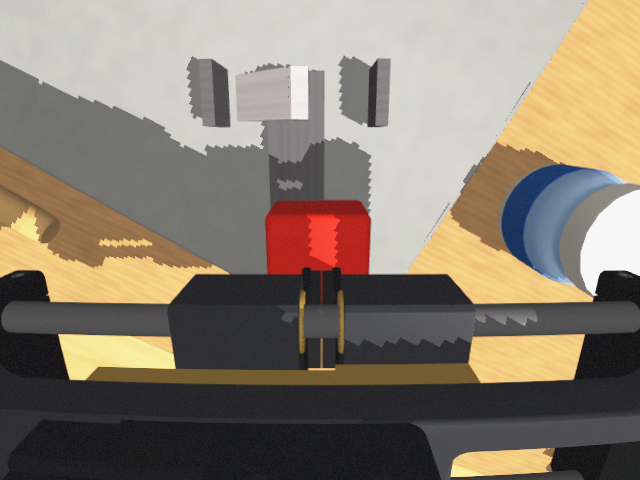

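The hammer is gone from the sear slot near (310,95), so the arm has flown. I'll lift clear and check the punch.

>>> servo_tool(
  series=[
    [[0,0,-0.06,0,0,0,0],[0,0,-0.15,0,0,0,0],[0,0,-0.28,0,0,0,0],[0,0,-0.4,0,0,0,0],[0,0,-0.5,0,0,0,0],[0,0,-0.5,0,0,0,0],[0,0,-0.5,0,0,0,0],[0,0,-0.5,0,0,0,0]],
  ],
)

```text
time_s: 8.97
tool_pos: [0.4894, -0.141, 0.205]
tool_rot: [180.0, 0.1, 28.9]
force: [-0.7, 0.1, -1.0]
grip_width: 0.0008
grasp_force: 0.0
```

```bash
python3 - <<'E'
from h import *
print(get_obs()['force'])
c=eyes.read_camera('top'); np.save('top3.npy',c,allow_pickle=True)
a=np.load('top.npy',allow_pickle=True).item()['frame']; b=c['frame']
f=lambda i:cv2.resize(i[160:300,210:420,::-1],None,fx=2.8,fy=2.1*1.0,interpolation=2)
cv2.imwrite('pics/cmp.png',np.vstack([f(a),f(b)]))
hsv=cv2.cvtColor(b,cv2.COLOR_RGB2HSV); m=cv2.inRange(hsv,(22,140,120),(35,255,255)); m[:195]=0;m[225:]=0;m[:,:280]=0;m[:,320:]=0
ys,xs=np.nonzero(m); w=cast(c,[[xs.mean(),ys.mean()]],.15)[0] if len(xs) else None; print(w)
if w is not None:
    d=R2.T@(w[:2]-piv); print('q',np.arctan2(-d[1],-d[0])+.62)
E
```

```text
[-0.67047488  0.07405023 -0.95499238]
[0.61747952 0.05269335 0.15      ]
q 0.001610676983506587
```

View pics/cmp.png

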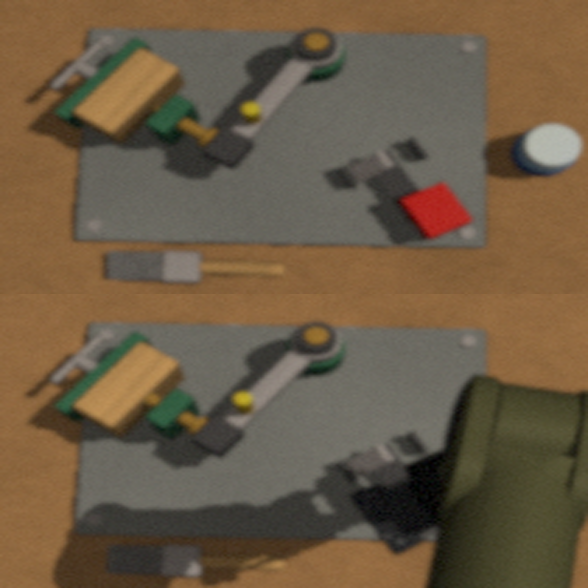

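The arm now rests at q ≈ 0.002. The punch has gone from its proud position at about (195,130) in the upper picture to home in the blank at about (190,420) in the lower one. The brush and the striker base haven't moved.

```bash
python3 -c "
from cell import env; print(env.sign_off())"
```

```text
the job is handed in; nothing more can be done
None
```

The striker was cocked until the sear held it, let go, and fired with the red pad; the arm came to rest at about 0.002 rad, so the punch is home in one blow, the bystanders were not touched, and the job was handed in at about 9 s.

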